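# Repack the track-laying chest: slates on the floor, wheelset in the till

## Task

Repack the small open chest with the heavy things lowest: the light wheelset has been left on the chest floor, so put it up in the sliding till, and lay both slate weights from the board flat on the chest floor, side by side at the till's home end. Finish with the till pushed fully home over the slates, covering both of them completely, with the wheelset riding in it. Leave the other things on the bench as they stand.

Things in the scene. Friction and masses are not known exactly. Their poses are not given: they have to be found in the camera images.
- chest: Lidless pine chest, fixed, on the board. Outside 144 (own x) x 318 (own y) mm, walls 9 thick and 52 high; each end has a 10 mm batten outside. Origin: centre of its underside; own y runs along its length, z up; its yaw varies from about -0.35 to 0.2 rad. Inside 126 x 300 mm, floor top at own z = 6. The till's home end is the +y end.
- home_end (a point): Foot of the end wall at the till's home end: on the chest floor, on its long centre line, at the wall's inner face (chest x 0, y +150, z 6); axes as the chest's. A runner along each long wall stands 5 mm into the chest at chest z = 27 to 33, so things for the floor pass a gap 116 mm wide in x.
- till (a joint): Sliding till, an open tray on the chest's runners that covers part of the chest. 0 = home against the +y end wall, 0.160 m = fully away against the -y end wall; grows toward chest -y. It slides with about 2 N and stays where it is left. Home, it covers chest y = +10 to +150; fully away, it leaves y = -10 to +150 open.
- till_floor (a point): Centre of the till's inner floor, axes as the chest's, moves with the till. The till is 122 (x) x 140 (y) mm outside and 17 high; inner floor 37 above the chest's underside, rims 50 above it. Its end walls (across y) are 8 thick, side walls 6, floor 4; 27 mm are free between it and the chest floor.
- slate_left: Dark grey slate slab, 55 (own x) x 96 (own y) x 19 (z) mm, about 0.45 kg, lying flat on the board to the left of the chest. Origin: centre of its underside.
- slate_right: Slate slab of the same size and weight as slate_left, lying flat on the board to the right of the chest. Origin: centre of its underside.
- wheelset: Small light metal model-railway wheelset, 48 mm along its axle (own x), wheels 24 mm across but only 20 wide (own y) where it is gripped, 24 high, 30 g; it does not roll. Origin: below its centre, at its underside. Starts on the chest floor near the +y end, often partly below the till.
- solder_reel: Blue-flanged solder reel, 61 x 63 x 50 mm high, on the board beyond slate_left. To be left alone. Origin: underside, about 7 mm from its axis.
- pencil_tin: Green tin of pencils, 70 across, 167 high, on the board outside slate_right. To be left alone. Origin: centre of its underside.
- clip_meter: Silver hand meter, 57 x 62 x 41 mm high, on the board beyond slate_right. To be left alone. Origin: centre of its underside.
- glue_bottle: Yellow glue bottle, 68 across, 238 high, on the board in front of the chest, toward its right end. To be left alone. Origin: centre of its underside.
- lamp_shade (a point): Centre of the lower rim of the red desk lamp's shade, which hangs over the bench behind slate_right, fixed. The rim is about 190 mm across at z = 0.19; the shade narrows upward to z = 0.41, and its arm runs on from there away from the robot. Keep the arm clear of it.
- board: Hardboard sheet under everything, fixed, 355 x 980 x 10 mm, laid over the tracks; its top, on which chest, slates and the rest stand, is at z = 0.016. Origin: centre of its underside.

How it is judged:
By the outcome, as a careful person would: the job done as asked, in the order asked, and still so for the second after the job is handed in, with the robot touching nothing.
It also fails if it takes over 72 s, if anything falls off the work surface, if the arm or the gripper's body presses on something with over 40 N, if the wrist force passes 120 N, or if a joint passes its speed limit or range.

## Robot

A 6-joint arm with a two-finger parallel gripper is mounted at the origin on a cart in front of the work surface, level with it; the furniture and walls round the work are solid. World frame = base frame: x ahead of the robot, y to its left, z up, the work surface at z = 0. Lengths are in m, angles in rad, forces in N, time in s.
With the tool pointing down it reaches from about 0.375 to 0.9 m from the base axis. Payload 3.1 kg.
Tool frame: the origin (TCP) lies on the centre line of the jaws, within the pads' length; the fingertips stand 22 mm ahead of it and the grasp point (between the pads) lies 3 mm ahead of it; z points along the fingers, y is the line along which they close (so a half turn about z gives the same grasp; the last joint's range is limited). The gripper opens to 85 mm and grips with 20 to 120 N. Pads are 22 mm wide; open, the fingers measure 114 mm over their backs; the gripper's body (76 mm by 85 mm) begins 54 mm behind the grasp point. The pads swing forward as they close: fully open they stand 13 mm farther back than shut.
Start: joints at [-0.178, 0.527, 1.433, -0, 1.181, -0.178], TCP at [0.625, 0, 0.253] pointing down, gripper open.
Joint ranges: [-3.08, 3.08], [-0.75, 2.2], [0.22, 2.44], [-1.43, 4.57], [0, 2.65], [-2.85, 2.85]. Speed limits (rad/s): [2.79, 2.79, 3.14, 3.14, 3.14, 3.14].

## Interface

Orientations are given as a unit quaternion [x, y, z, w].
In Python, from station import manip, optics, ticket, sensors gives the robot as it stands (manip), with the cameras (optics), the job (ticket) and the readings (sensors).
- The arm moves only by the tool pendant, called after "Call:" in YAML: its name, and indented under it one key for each argument. Schema: {"type":"object","properties":{"steps":{"type":"array","items":{"type":"array","prefixItems":[{"type":"array","items":{"type":"number"},"minItems":3,"maxItems":3},{"type":"number"},{"type":"number"}],"minItems":3,"maxItems":3},"minItems":1,"maxItems":20},"grip_force":{"type":"number"},"only":{"type":"string"},"quiet":{"type":"boolean"},"lines":{"type":"string"}},"required":["steps"],"additionalProperties":false}. steps is a list of rows, 1 to 20 of them, each written [[dx, dy, dz], turn, opening]: dx, dy, dz in shares of 0.5 m (1.0 is 0.5 m), then a turn about the tool's z in a scale on which 1.0 is 2 pi rad, then the opening from 0.0 (shut) to 1.0 (fully open); each row is the pose to reach, as a shift and turn from the pose commanded when the call began, along the tool's axes at that moment; what a row does not reach only later rows make up. A row lasts 1/10 s, in which the tool goes at most 0.05 m and 0.15 rad, less where a joint would pass 70% of its speed; a pose out of reach is approached as far as the arm can. The fingers move at their own pace and stop on an object; grip_force is the grip in N (left out, the last holds). Time passes only in rows, so rows that do not move let the fingers close. The tool returns the time, the measured TCP pose, the force, the opening and the grip force at its end. only (a regular expression) keeps the lines of the reply that match it, lines (a string "A,B") keeps lines A to B, and quiet returns only ok. Shift and turn numbers lie between -1 and 1, and a call with a number outside is refused. Input that does not fit is refused with a message, and nothing moves.
- sensors.sense(): the state, without advancing time (a new reading comes with each control period).
- optics.snapshot(name): name is "scene" or "side" or "wrist"; returns a dict with "pixels" (400x640x3 uint8, red, green, blue), "range_z" (400x640 float32, m along the optical axis (not along the pixel's ray), 0 where there is no reading), "fov_y" (degrees; the focal length in pixels is half the picture's height over the tangent of half this angle, whatever the lens; pixels are square), "cx", "cy" (the principal point, pixels), "R" (3x3) and "t" (3): a world point X has camera coordinates R X + t; the wrist camera has in their place "hand_eye" (4x4, takes a point from camera to tool coordinates, whose origin is the TCP and whose axes are the flange's). Camera axes: x right, y down, z forward; pixel columns grow to the right and rows downward; lengths in m; the calibration is good to about 2 mm. A picture is of the moment at which its call begins: read the wrist's pose just before it.
- ticket.sign_off(): hands the job in; it is judged then, once.
The state is a dict: "t": time; "q": joint angles; "qd": joint speeds; "tau": joint torques, N m; "tcp_pos": TCP position; "tool_rot": TCP orientation; "force": force on the tool from outside, world axes, zero at the start; "ft_torque": the same for the moment, N m; "finger_gap": opening from 0.0 (shut) to 1.0 (fully open); "gripper_force": force on a finger pad.
Only numpy, scipy, OpenCV 4.12 (cv2) and the standard library are available. Lean on these libraries where they do the work, as an engineer would, in place of code of your own. Each camera call takes 0.05 s, during which the arm holds its last target. There are 200 camera calls.

## Working session

There is one attempt and no reset: what is moved stays moved. The work goes in short steps, Python scripts to look and compute and a tool call to move; the robot and the scene stay as the last step left them, time stands still between calls to the robot, and variables do not carry over. Pictures are saved under pics/ and viewed, at most 11 in all, crops included, and the job is handed in when it is done.

```bash
ls; mkdir -p pics
```

Create h.py:
```python
import numpy as np,cv2,pickle
from station import manip, optics, ticket, sensors
from scipy.spatial.transform import Rotation as Rn
def snap(n,f):
    s=sensors.sense(); d=optics.snapshot(n)
    d=dict(d); d['tcp']=np.array(s['tcp_pos']); d['rot']=np.array(s['tool_rot'])
    cv2.imwrite(f'pics/{f}.png',d['pixels'][...,::-1]); pickle.dump(d,open(f'{f}.pkl','wb')); return d
def cam(d):
    f=200/np.tan(np.radians(d['fov_y'])/2)
    if 'hand_eye' in d:
        T=np.eye(4);r=d['rot'];T[:3,:3]=Rn.from_quat(r).as_matrix() if r.size==4 else r;T[:3,3]=d['tcp']
        C=T@np.array(d['hand_eye'])
    else:
        R=np.array(d['R']);C=np.eye(4);C[:3,:3]=R.T;C[:3,3]=-R.T@np.array(d['t'])
    return f,C
def cloud(d):
    f,C=cam(d);Z=d['range_z'];v,u=np.mgrid[0:400,0:640]
    P=np.stack([(u-d['cx'])/f*Z,(v-d['cy'])/f*Z,Z],-1)@C[:3,:3].T+C[:3,3]
    P[Z==0]=np.nan;return P
def ray(d,u,v,z):
    f,C=cam(d);r=C[:3,:3]@np.array([(u-d['cx'])/f,(v-d['cy'])/f,1]);return C[:3,3]+r*(z-C[2,3])/r[2]
```

Run:
```python
from h import *
print(sensors.sense())
for n in('scene','side','wrist'):
    d=snap(n,n+'0');f,C=cam(d);print(n,f,d['cx'],d['cy'],C.round(3).tolist())
```

```text
pics
station.py
{'t': 0.0, 'q': array([-1.78478250e-01,  5.28495199e-01,  1.43391066e+00, -6.43621394e-06,
        1.18139399e+00, -1.78489029e-01]), 'qd': array([ 0.00104479, -0.00118336,  0.00075061, -0.00118025, -0.0006674 ,
        0.00174034]), 'tau': array([ 2.50220628e-04, -4.42344439e+01, -1.78024775e+01, -2.06930472e-04,
        8.36740597e-03,  2.24214921e-05]), 'tcp_pos': array([6.24327277e-01, 1.62753039e-04, 2.52313072e-01]), 'tool_rot': array([ 7.07101673e-01,  7.07111028e-01, -6.31866169e-04, -9.04811651e-04]), 'force': array([-0.8519716 , -0.21637879,  0.25332653]), 'ft_torque': array([ 0.00023138, -0.05163062,  0.01131138]), 'gripper_force': 0.0, 'finger_gap': 0.9968782436015639}
scene 476.1072404261265 312.54942044691654 197.20954343579012 [[-0.908, -0.264, 0.326, 0.083], [-0.42, 0.588, -0.691, 1.004], [-0.009, -0.764, -0.645, 1.059], [0.0, 0.0, 0.0, 1.0]]
side 424.96625988812616 322.70046081805526 200.99651593746066 [[0.946, -0.165, 0.277, 0.184], [-0.322, -0.439, 0.839, -1.096], [-0.017, -0.883, -0.469, 0.745], [0.0, 0.0, 0.0, 1.0]]
wrist 310.97487750819613 315.6527485808998 204.20063715007055 [[1.0, 0.002, -0.002, 0.625], [0.001, -0.957, -0.29, 0.073], [-0.002, 0.29, -0.957, 0.371], [0.0, 0.0, 0.0, 1.0]]
```

View pictures.

View pics/scene0.png

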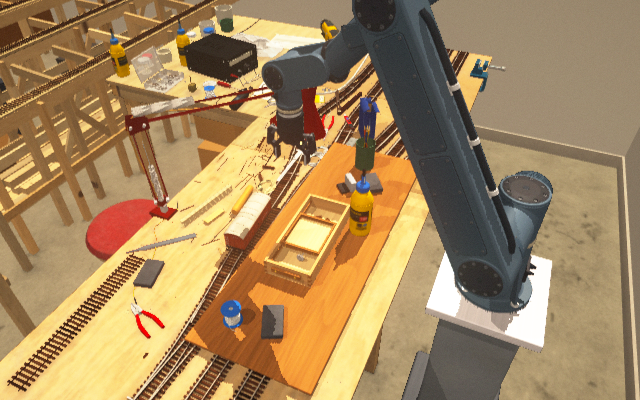

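View pics/wrist0.png

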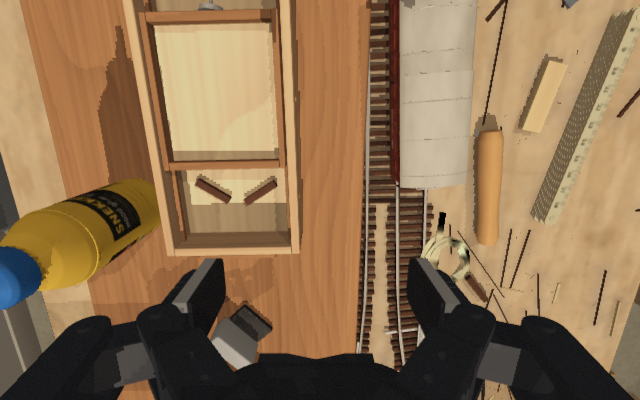

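View pics/side0.png

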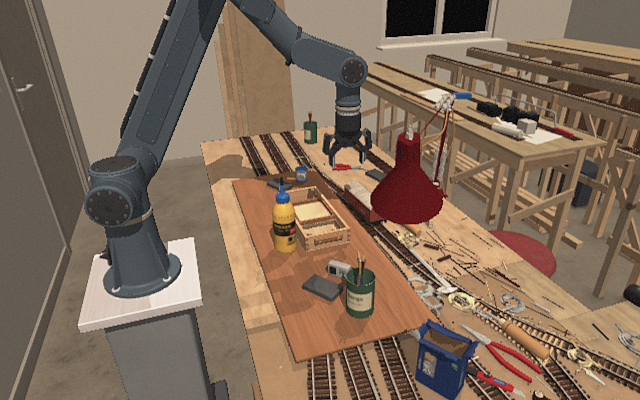

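The rows are not in the units I measure in: shifts go in shares of 0.5 m and turns go in shares of 2 pi rad. I convert before sending: 0.17 m / 0.5 = 0.34, 0.15 m / 0.5 = 0.3.

Call:
pendant:
  steps:
    - [[0.1,0,-0.06],0,1]
    - [[0.2,0,-0.1],0,1]
    - [[0.3,0,-0.1],0,1]
    - [[0.34,0,-0.1],0,1]
    - [[0.34,0,-0.1],0,1]
    - [[0.34,0,-0.1],0,1]

```text
t: 0.75
tcp_pos: [0.6245, 0.1705, 0.3028]
tool_rot: [0.706, 0.708, -0.001, -0.0]
force: [0.7, -0.8, -0.4]
finger_gap: 0.998
gripper_force: 0.0
```

Run:
```python
from h import *
d=snap('wrist','wrist1');print(cam(d)[1].round(3))
P=cloud(d);print(P[::40,::64,:].round(3).tolist()[5])
for n in('scene','side'):
    snap(n,n+'1')
```

```text
[[ 1.     0.003 -0.     0.625]
 [ 0.003 -0.957 -0.291  0.244]
 [-0.001  0.291 -0.957  0.422]
 [ 0.     0.     0.     1.   ]]
[[0.152, 0.113, -0.025], [0.263, 0.118, -0.007], [0.369, 0.125, 0.014], [0.475, 0.138, 0.06], [0.551, 0.136, 0.051], [0.631, 0.126, 0.014], [0.704, 0.144, 0.076], [0.815, 0.12, -0.007], [0.907, 0.12, -0.008], [1.0, 0.12, -0.008]]
```

View pics/wrist1.png

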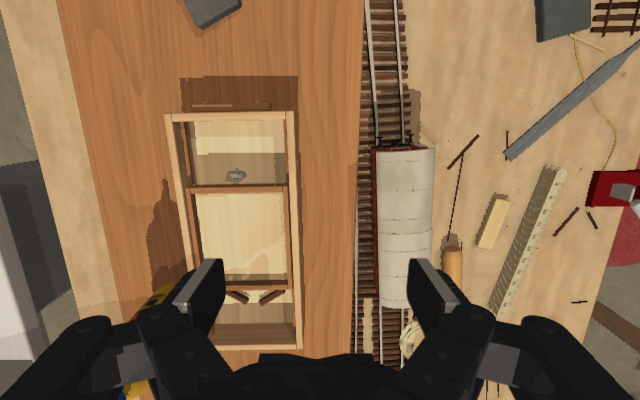

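Run:
```python
from h import *
L=lambda n:pickle.load(open(n+'.pkl','rb'))
pts=[]
for n in('wrist0','wrist1'):
    d=L(n);P=cloud(d).reshape(-1,3)
    m=(abs(P[:,2]-.067)<.004)&(P[:,0]>.42)&(P[:,0]<.62)&(P[:,1]>-.1)&(P[:,1]<.4)
    r=P[m];print(n,len(r),cv2.minAreaRect(r[:,:2].astype(np.float32)),r.min(0),r.max(0));pts.append(r)
a=np.concatenate(pts);
# rim pixel corners check
d=L('wrist1')
for p in[(165,114),(296,110),(302,348)]:print(p,ray(d,*p,.068))
# slates: find flat regions at z~.035 in scene/side
for n in('scene1','side1','wrist1','wrist0'):
    d=L(n);P=cloud(d);px=d['pixels'].astype(int)
    m=(abs(P[...,2]-.035)<.004)&(px.max(-1)-px.min(-1)<35)&(px.max(-1)<130)&(P[...,0]>.3)&(P[...,0]<.75)
    k,lab,st,ce=cv2.connectedComponentsWithStats(m.astype(np.uint8))
    for i in range(1,k):
        if st[i,4]>60:
            q=P[lab==i];print(n,st[i],q.mean(0).round(3),cv2.minAreaRect(q[:,:2].astype(np.float32)))
d=L('wrist1')['pixels'][95:215,150:310,::-1];A=cv2.resize(d,None,fx=3.2,fy=3.2,interpolation=cv2.INTER_CUBIC)
d=L('scene0')['pixels'][180:350,190:390,::-1];B=cv2.resize(d,None,fx=2.5,fy=2.5,interpolation=cv2.INTER_CUBIC)
d=L('side1')['pixels'][160:320,230:390,::-1];C=cv2.resize(d,None,fx=1.8,fy=1.2)
o=np.zeros((600,800,3),np.uint8);o[:384,:512]=A;cv2.imwrite('pics/c1.png',A);cv2.imwrite('pics/c2.png',B)
```

```text
wrist0 10579 ((0.512513279914856, 0.04393378645181656), (0.18568891286849976, 0.24175576865673065), 0.8917362093925476) [ 0.42037962 -0.07737958  0.06300121] [0.60703262 0.16411182 0.07098124]
wrist1 6429 ((0.5316914319992065, 0.08187738060951233), (0.14447304606437683, 0.31858548521995544), 1.3016709089279175) [ 0.45639038 -0.07838744  0.06300384] [0.60685805 0.24221603 0.06953073]
(165, 114) [0.46008577 0.23868812 0.068     ]
(296, 110) [0.60337905 0.24327859 0.068     ]
(302, 348) [ 0.60677444 -0.07195969  0.068     ]
scene1 [261 322  21  14 101] [0.482 0.42  0.033] ((0.4814980626106262, 0.41220054030418396), (0.050514284521341324, 0.040287766605615616), 24.80756950378418)
side1 [269 178  11  10  68] [0.481 0.391 0.034] ((0.47612422704696655, 0.3887234330177307), (0.08796446770429611, 0.039334654808044434), 76.47203826904297)
side1 [303 274  40  24 470] [ 0.454 -0.267  0.034] ((0.45415782928466797, -0.264814168214798), (0.05615098774433136, 0.09294360131025314), 36.517913818359375)
side1 [346 303  28  11  70] [ 0.506 -0.384  0.035] ((0.5090430378913879, -0.3802857995033264), (0.028731372207403183, 0.06575296819210052), 67.2264175415039)
wrist1 [184   0  55  27 819] [0.506 0.349 0.033] ((0.5099397897720337, 0.3454959988594055), (0.058845147490501404, 0.025409065186977386), 0.17476053535938263)
wrist0 [213 324  43  32 213] [ 0.522 -0.21   0.035] ((0.5229784846305847, -0.21168220043182373), (0.01617826148867607, 0.06283577531576157), 57.28568649291992)
```

View pics/c1.png

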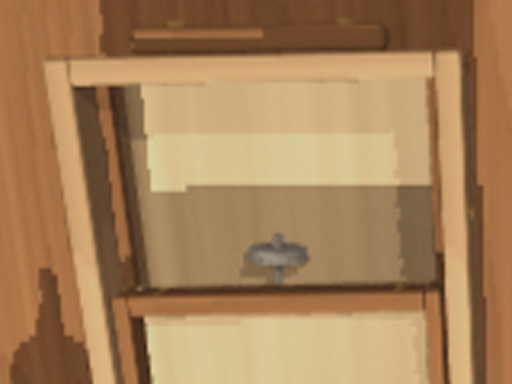

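Add to h.py:
```python
CO=np.array([.5317,.0819]);CY=.0227
def toch(p):
    c,s=np.cos(CY),np.sin(CY);q=np.array(p)[:2]-CO;return np.array([c*q[0]+s*q[1],-s*q[0]+c*q[1]])
def tow(x,y):
    c,s=np.cos(CY),np.sin(CY);return CO+np.array([c*x-s*y,s*x+c*y])
```

Run:
```python
from h import *
L=lambda n:pickle.load(open(n+'.pkl','rb'))
d=L('wrist1')
for n,p,z in(('till+y outer',(150+280/3.2,95+288/3.2),.066),('till+y inner',(150+280/3.2,95+312/3.2),.066),('wheel axle tip',(150+277/3.2,95+236/3.2),.034),('wheel',(150+277/3.2,95+255/3.2),.038)):
    r=ray(d,*p,z);print(n,r.round(4),toch(r).round(4))
d=L('wrist0')
for n,p,z in(('till-y inner rim',(225,161),.066),('till-y outer',(225,168),.066),('till floor -y',(222,153),.053)):
    r=ray(d,*p,z);print(n,r.round(4),toch(r).round(4))
P=cloud(L('wrist1'));q=P[168:183,226:248];print('wheel pts',q[q[...,2]>.03].mean(0),q[...,2].max())
for n in('scene0','side1'):
    D=L(n);P=cloud(D);px=D['pixels'].astype(int);r,g,b=px[...,0],px[...,1],px[...,2]
    ok=(P[...,0]>.2)&(P[...,0]<1.3)&(abs(P[...,1])<.8)
    for nm,m in(('bottle',(r>150)&(g>100)&(b<80)&(P[...,2]>.08)&ok&(P[...,0]<.6)),('lamp',(r>60)&(g<40)&(b<50)&(P[...,2]>.15)&ok),('tin',(g>r+15)&(P[...,2]>.06)&ok)):
        q=P[m]
        if len(q):print(n,nm,len(q),np.percentile(q,[2,50,98],0).round(3).tolist())
```

```text
till+y outer [0.5332 0.1588 0.066 ] [0.0033 0.0768]
till+y inner [0.5326 0.1497 0.066 ] [0.0024 0.0678]
wheel axle tip [0.5253 0.1722 0.034 ] [-0.0044  0.0904]
wheel [0.5258 0.1654 0.038 ] [-0.004   0.0836]
till-y inner rim [0.5353 0.025  0.066 ] [ 0.0023 -0.0569]
till-y outer [0.5348 0.0181 0.066 ] [ 0.0016 -0.0639]
till floor -y [0.5291 0.0312 0.053 ] [-0.0037 -0.0507]
wheel pts [0.52548827 0.16540775 0.03862847] nan
scene0 bottle 446 [[0.378, -0.358, 0.1], [0.403, -0.013, 0.151], [0.511, 0.064, 0.543]]
scene0 lamp 1383 [[0.62, -0.234, 0.208], [0.681, -0.169, 0.326], [1.065, 0.16, 0.375]]
scene0 tin 346 [[0.396, -0.607, 0.061], [0.585, 0.412, 0.065], [0.615, 0.443, 0.203]]
side1 bottle 311 [[0.382, -0.581, 0.09], [0.411, -0.06, 0.143], [0.562, -0.033, 0.173]]
side1 lamp 3798 [[0.623, -0.299, 0.194], [0.676, -0.266, 0.256], [1.034, 0.124, 0.403]]
side1 tin 575 [[0.398, -0.644, 0.064], [0.539, -0.365, 0.114], [0.629, 0.422, 0.217]]
```

Converted, 0.221 m / 0.5 = 0.442, 0.17 m / 0.5 = 0.34.

Call:
pendant:
  steps:
    - [[-0.09,-0.06,0],0,0]
    - [[-0.17,-0.12,0.06],0,0]
    - [[-0.246,-0.174,0.14],0,0]
    - [[-0.246,-0.174,0.24],0,0]
    - [[-0.246,-0.174,0.34],0,0]
    - [[-0.246,-0.174,0.41],0,0]
    - [[-0.246,-0.174,0.442],0,0]
    - [[-0.246,-0.174,0.442],0,0]
    - [[-0.246,-0.174,0.442],0,0]
    - [[-0.246,-0.174,0.442],0,0]
  grip_force: 30

```text
t: 1.9
tcp_pos: [0.5394, 0.0464, 0.0839]
tool_rot: [0.707, 0.707, 0.001, 0.001]
force: [-0.2, -0.4, -0.0]
finger_gap: -0.001
gripper_force: 0.0
```

Converted, -0.099 m / 0.5 = -0.198, 0.003 m / 0.5 = 0.006.

Call:
pendant:
  steps:
    - [[0,0,0.006],0,0]
    - [[-0.06,0,0.006],0,0]
    - [[-0.12,0.002,0.006],0,0]
    - [[-0.17,0.004,0.006],0,0]
    - [[-0.188,0.004,0.006],0,0]
    - [[-0.198,0.004,0.006],0,0]
    - [[-0.198,0.004,0.006],0,0]
    - [[-0.198,0.004,0.006],0,0]

```text
t: 2.7
tcp_pos: [0.5408, -0.0478, 0.0804]
tool_rot: [0.708, 0.706, 0.003, -0.001]
force: [2.9, 14.1, 3.4]
finger_gap: 0.001
gripper_force: 7.1
```

Converted, -0.14 m / 0.5 = -0.28, -0.13 m / 0.5 = -0.26.

Call:
pendant:
  steps:
    - [[0.02,0,-0.01],0,0]
    - [[0.024,0,-0.1],0,0.6]
    - [[0.1,0,-0.2],0,0.6]
    - [[0.2,0,-0.26],0,0.6]
    - [[0.26,0,-0.28],0,0.6]
    - [[0.26,0,-0.28],0,0.6]
    - [[0.26,0,-0.28],0,0.6]

```text
t: 3.4
tcp_pos: [0.5399, 0.0795, 0.2206]
tool_rot: [0.706, 0.708, 0.001, 0.001]
force: [-0.6, 0.0, -0.4]
finger_gap: 0.598
gripper_force: 0.0
```

Run:
```python
from h import *
d=snap('wrist','wrist2');print(cam(d)[1].round(3));P=cloud(d);C=np.array([toch(p) for p in P.reshape(-1,3)]).reshape(400,640,2)
m=(P[...,2]>.027)&(P[...,2]<.055)&(abs(C[...,0])<.055)&(C[...,1]>0)&(C[...,1]<.145)
q=P[m];print(len(q),np.nanpercentile(q,[2,50,98],0).round(4),cv2.minAreaRect(q[:,:2].astype(np.float32)))
v,u=np.where(m);print(u.min(),u.max(),v.min(),v.max())
f=P[(abs(C[...,0])<.05)&(C[...,1]>.10)&(C[...,1]<.14)];print('floor z',np.nanmedian(f[:,2]))
a,b=cv2.cvtColor(d['pixels'],cv2.COLOR_RGB2BGR)[0:300,150:550],0
cv2.imwrite('pics/c3.png',cv2.resize(a,None,fx=2,fy=2,interpolation=cv2.INTER_CUBIC))
```

```text
[[ 1.     0.004  0.004  0.54 ]
 [ 0.004 -0.957 -0.291  0.153]
 [ 0.003  0.291 -0.957  0.34 ]
 [ 0.     0.     0.     1.   ]]
430 [[0.5128 0.1274 0.0314]
 [0.5233 0.1496 0.0388]
 [0.5337 0.1709 0.0451]] ((0.5232109427452087, 0.14894908666610718), (0.047476403415203094, 0.023125555366277695), 86.978515625)
284 310 87 139
floor z 0.020523717876788222
```

View pics/c3.png

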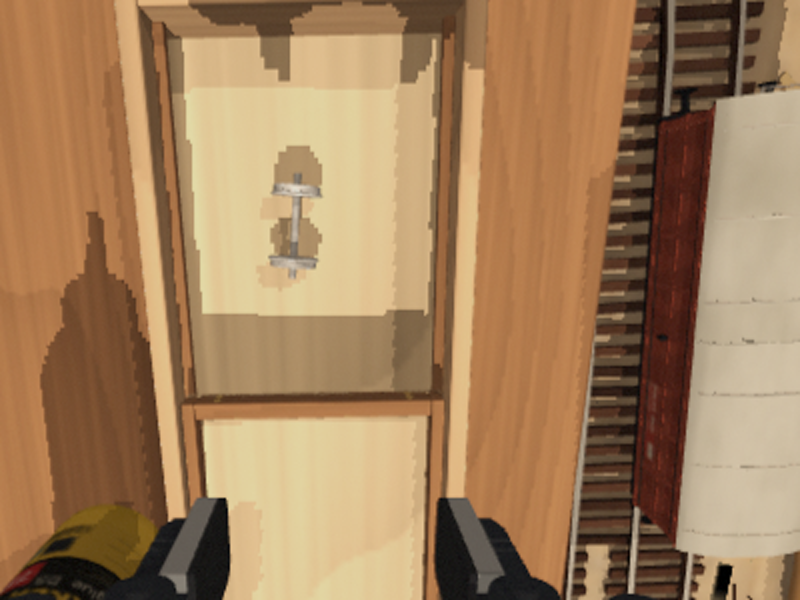

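Converted, 0.13 m / 0.5 = 0.26, 0.1 m / 0.5 = 0.2.

Call:
pendant:
  steps:
    - [[0.09,-0.02,0.02],0,0.5]
    - [[0.14,-0.034,0.1],0,0.5]
    - [[0.14,-0.034,0.2],0,0.5]
    - [[0.14,-0.034,0.26],0,0.5]
    - [[0.14,-0.034,0.26],0,0.5]
    - [[0.14,-0.034,0.26],0,0.5]

```text
t: 4.05
tcp_pos: [0.5229, 0.1469, 0.0887]
tool_rot: [0.708, 0.706, -0.001, -0.001]
force: [0.6, -0.6, 0.1]
finger_gap: 0.496
gripper_force: 0.0
```

Converted, 0.041 m / 0.5 = 0.082, 0.03 m / 0.5 = 0.06.

Call:
pendant:
  steps:
    - [[0.004,0,0.06],0,0.5]
    - [[0.004,0,0.082],0,0.5]
    - [[0.004,0,0.082],0,0.5]
    - [[0.004,0,0.082],0,0]
    - [[0.004,0,0.082],0,0]
    - [[0.004,0,0.082],0,0]
    - [[0.004,0,0.082],0,0]
    - [[0.004,0,0.082],0,0]
    - [[0.004,0,0.082],0,0]
  grip_force: 25

```text
t: 4.95
tcp_pos: [0.524, 0.15, 0.0497]
tool_rot: [0.707, 0.707, 0.001, 0.001]
force: [-0.8, -1.5, 6.9]
finger_gap: 0.214
gripper_force: 26.4
```

Converted, -0.148 m / 0.5 = -0.296, -0.08 m / 0.5 = -0.16.

Call:
pendant:
  steps:
    - [[0,0,-0.09],0,0]
    - [[0,0,-0.16],0,0]
    - [[-0.08,0.006,-0.16],0,0]
    - [[-0.17,0.012,-0.16],0,0]
    - [[-0.25,0.018,-0.16],0,0]
    - [[-0.296,0.019,-0.16],0,0]
    - [[-0.296,0.019,-0.14],0,0]
    - [[-0.296,0.019,-0.09],0,0]
    - [[-0.296,0.019,-0.066],0,0]
    - [[-0.296,0.019,-0.066],0,0]
    - [[-0.296,0.019,-0.066],0,0]

```text
t: 6.05
tcp_pos: [0.532, 0.003, 0.0808]
tool_rot: [0.707, 0.708, -0.0, -0.001]
force: [-0.3, 0.9, -0.5]
finger_gap: 0.216
gripper_force: 26.7
```

Converted, 0.31 m / 0.5 = 0.62, 0.29 m / 0.5 = 0.58.

Call:
pendant:
  steps:
    - [[0,0,0.002],0,0]
    - [[0,0,0.002],0,0.4]
    - [[0,0,0.002],0,0.4]
    - [[0,0,0],0,0.4]
    - [[0,0,-0.1],0,0.4]
    - [[0.08,0,-0.2],0,1]
    - [[0.18,0,-0.3],0,1]
    - [[0.28,0,-0.38],0,1]
    - [[0.38,0,-0.38],0,1]
    - [[0.48,-0.02,-0.38],0,1]
    - [[0.58,-0.04,-0.38],0,1]
    - [[0.62,-0.06,-0.38],0,1]
    - [[0.62,-0.06,-0.38],0,1]
    - [[0.62,-0.06,-0.38],0,1]

```text
t: 7.45
tcp_pos: [0.5014, 0.3139, 0.2714]
tool_rot: [0.706, 0.709, 0.0, 0.0]
force: [0.0, -0.9, -0.6]
finger_gap: 1.002
gripper_force: 0.0
```

Add to h.py:
```python
def slate(d,near,zl=.028,zh=.043):
    P=cloud(d);px=d['pixels'].astype(int)
    m=(P[...,2]>zl)&(P[...,2]<zh)&(np.hypot(P[...,0]-near[0],P[...,1]-near[1])<.09)&(px.max(-1)-px.min(-1)<45)
    m=cv2.morphologyEx(m.astype(np.uint8),cv2.MORPH_OPEN,np.ones((3,3)))
    k,lab,st,ce=cv2.connectedComponentsWithStats(m);i=1+np.argmax(st[1:,4]);q=P[lab==i]
    return st[i],np.median(q[:,2]),cv2.minAreaRect(q[:,:2].astype(np.float32))
```

Run:
```python
from h import *
d=snap('wrist','wrist3');print(cam(d)[1].round(3));print(slate(d,(.48,.40)))
a=cv2.cvtColor(d['pixels'],cv2.COLOR_RGB2BGR);b=pickle.load(open('side1.pkl','rb'))
b=snap('side','side3');s=cv2.resize(b['pixels'][165:265,270:400,::-1],(400,308))
o=np.zeros((600,800,3),np.uint8);o[:400,:640]=a;o[292:,400:]=s;cv2.imwrite('pics/c4.png',o)
```

```text
[[ 1.     0.005  0.002  0.502]
 [ 0.005 -0.957 -0.29   0.387]
 [ 0.     0.29  -0.957  0.39 ]
 [ 0.     0.     0.     1.   ]]
(array([ 270,   59,   79,  100, 4329], dtype=int32), np.float64(0.03283642259373709), ((0.49537619948387146, 0.3861524760723114), (0.05498915910720825, 0.09420515596866608), 25.87120246887207))
```

View pics/c4.png

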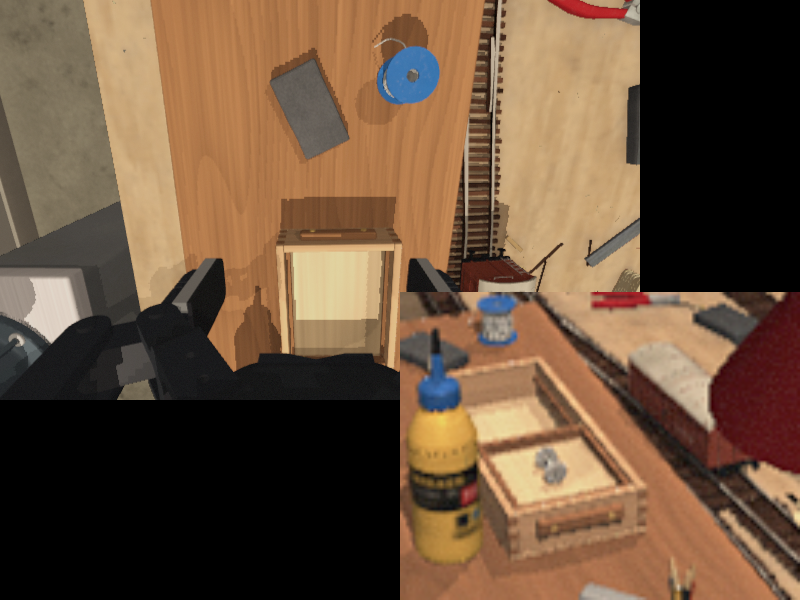

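Run:
```python
from h import *
d=pickle.load(open('wrist3.pkl','rb'));P=cloud(d)
q=P[(P[...,2]>.03)&(P[...,2]<.09)&(P[...,0]>.525)&(P[...,0]<.66)&(P[...,1]>.30)&(P[...,1]<.5)]
print(len(q),np.percentile(q,[0,2,50,98,100],0).round(4))
c=np.array([.4954,.3862]);a=np.radians(25.87);e=np.array([np.cos(a),np.sin(a)]);l=np.array([-e[1],e[0]])
r=(q[:,:2]-c);print('along close',np.sort(r@e)[[0,20,100]])
for s in(0,-.01,-.02):
  mm=abs(r@l-s)<.014;print(s,np.sort((r@e)[mm])[:5] if mm.any() else None)
```

```text
2679 [[0.525  0.3487 0.03  ]
 [0.5268 0.3567 0.0319]
 [0.5933 0.4188 0.0643]
 [0.6184 0.4445 0.0659]
 [0.6213 0.4573 0.0669]]
along close [0.01040436 0.01519572 0.02131588]
0 [0.02686666 0.02730261 0.07897541 0.07923001 0.07924807]
-0.01 [0.02185763 0.02234236 0.02277185 0.02327075 0.02335725]
-0.02 [0.01737794 0.01782201 0.01826463 0.01871253 0.01884849]
```

Converted, 0.16 m / 0.5 = 0.32, 0.14 m / 0.5 = 0.28, -0.45 rad / 6.2832 = -0.0716.

Call:
pendant:
  steps:
    - [[0.06,-0.006,0.06],-0.0239,0.85]
    - [[0.12,-0.012,0.12],-0.0477,0.85]
    - [[0.145,-0.012,0.2],-0.0684,0.85]
    - [[0.145,-0.012,0.28],-0.0716,0.85]
    - [[0.145,-0.012,0.32],-0.0716,0.85]
    - [[0.145,-0.012,0.32],-0.0716,0.85]
    - [[0.145,-0.012,0.32],-0.0716,0.85]

```text
t: 8.25
tcp_pos: [0.4977, 0.383, 0.1114]
tool_rot: [0.533, 0.846, -0.0, 0.0]
force: [-0.2, -0.3, -0.8]
finger_gap: 0.852
gripper_force: 0.0
```

Run:
```python
from h import *
s=sensors.sense();R=Rn.from_quat(s['tool_rot']).as_matrix();print(s['tcp_pos'],R[:,1],np.degrees(np.arctan2(R[1,1],R[0,1])))
print('to go (tool axes)',R.T@(np.array([.4954,.3862,.038])-s['tcp_pos']))
```

```text
[0.49765872 0.38298699 0.11141854] [ 9.01521102e-01  4.32735057e-01 -2.70506257e-04] 25.641260398743245
to go (tool axes) [ 0.00389562 -0.00062604  0.07341757]
```

Converted, 0.074 m / 0.5 = 0.148, 0.065 m / 0.5 = 0.13.

Call:
pendant:
  steps:
    - [[0.006,0,0.08],0,0.85]
    - [[0.006,0,0.13],0,0.85]
    - [[0.006,0,0.148],0,0.85]
    - [[0.006,0,0.148],0,0.85]
    - [[0.006,0,0.148],0,0]
    - [[0.006,0,0.148],0,0]
    - [[0.006,0,0.148],0,0]
    - [[0.006,0,0.148],0,0]
    - [[0.006,0,0.148],0,0]
    - [[0.006,0,0.148],0,0]
  grip_force: 80

```text
t: 9.25
tcp_pos: [0.4964, 0.3877, 0.0399]
tool_rot: [0.531, 0.847, 0.001, 0.001]
force: [-0.6, -2.0, 7.2]
finger_gap: 0.623
gripper_force: 87.4
```

Create go.py:
```python
import sys
from h import *
x,y,z,ang=map(float,sys.argv[1:5])
if len(sys.argv)>5: x,y=tow(x,y)
s=sensors.sense();R=Rn.from_quat(s['tool_rot']).as_matrix();a=np.degrees(np.arctan2(R[1,1],R[0,1]))
t=(a-ang+90)%180-90
print('tcp',s['tcp_pos'].round(4),'yang',a.round(1),'go',(R.T@(np.array([x,y,z])-s['tcp_pos'])).round(4),'turn',np.radians(t).round(3),'q6',s['q'][5].round(2),'tgt',x,y)
```

```bash
python3 go.py 0 .09 .12 91.3 c
```

```text
tcp [0.4964 0.3877 0.0399] yang 25.8 go [-0.2088 -0.0637 -0.0803] turn -1.143 q6 0.04 tgt 0.5296571754517244 0.1718768129456971
```

Converted, -0.209 m / 0.5 = -0.418, -0.185 m / 0.5 = -0.37, -1.143 rad / 6.2832 = -0.1819.

Call:
pendant:
  steps:
    - [[0,0,-0.09],0,0]
    - [[0,0,-0.17],0,0]
    - [[-0.06,-0.02,-0.18],-0.0239,0]
    - [[-0.14,-0.04,-0.18],-0.0477,0]
    - [[-0.22,-0.066,-0.18],-0.0716,0]
    - [[-0.3,-0.09,-0.18],-0.0955,0]
    - [[-0.37,-0.112,-0.18],-0.1194,0]
    - [[-0.418,-0.128,-0.18],-0.1432,0]
    - [[-0.418,-0.128,-0.18],-0.1671,0]
    - [[-0.418,-0.128,-0.18],-0.1819,0]
    - [[-0.418,-0.128,-0.18],-0.1819,0]
    - [[-0.418,-0.128,-0.18],-0.1819,0]

```text
t: 10.45
tcp_pos: [0.5283, 0.1713, 0.1274]
tool_rot: [-0.01, 1.0, 0.0, 0.0]
force: [-0.5, 0.5, -4.9]
finger_gap: 0.625
gripper_force: 88.1
```

```bash
python3 go.py 0 .09 .049 91.3 c
```

```text
tcp [0.5283 0.1713 0.1274] yang 91.2 go [-0.0014  0.0006  0.0784] turn -0.002 q6 -1.48 tgt 0.5296571754517244 0.1718768129456971
```

Converted, 0.08 m / 0.5 = 0.16, 0.065 m / 0.5 = 0.13.

Call:
pendant:
  steps:
    - [[-0.0028,0,0.09],0,0]
    - [[-0.0028,0,0.13],0,0]
    - [[-0.0028,0,0.16],0,0]
    - [[-0.0028,0,0.16],0,0]
    - [[-0.0028,0,0.16],0,0]

```text
t: 10.95
tcp_pos: [0.53, 0.1716, 0.0473]
tool_rot: [-0.011, 1.0, -0.0, 0.0]
force: [0.1, -0.4, -4.2]
finger_gap: 0.621
gripper_force: 92.1
```

Converted, -0.062 m / 0.5 = -0.124, -0.06 m / 0.5 = -0.12.

Call:
pendant:
  steps:
    - [[0,0,0.002],0,0.74]
    - [[0,0,0.002],0,0.74]
    - [[0,0,-0.08],0,0.74]
    - [[0,0,-0.12],0,0]
    - [[0,-0.08,-0.12],0,0]
    - [[0,-0.124,-0.12],0,0]
    - [[0,-0.124,-0.12],0,0]
    - [[0,-0.124,-0.04],0,0]
    - [[0,-0.124,0],0,0]
    - [[0,-0.1,0],0,0]
    - [[0,-0.074,0],0,0]
    - [[0,-0.054,0],0,0]
    - [[0,-0.038,0],0,0]
    - [[0,-0.028,0],0,0]
    - [[0,-0.028,0],0,0]
  grip_force: 30

```text
t: 12.45
tcp_pos: [0.5305, 0.1585, 0.0481]
tool_rot: [-0.012, 1.0, 0.0, 0.001]
force: [-0.2, -0.3, -1.0]
finger_gap: -0.001
gripper_force: 0.0
```

```bash
python3 go.py 0 .08 .049 91.3 c
```

```text
tcp [0.5305 0.1585 0.0481] yang 91.3 go [ 0.0005  0.0034 -0.0009] turn 0.0 q6 -1.51 tgt 0.5298841559570884 0.16187938928506407
```

Converted, 0.004 m / 0.5 = 0.008, 0.002 m / 0.5 = 0.004.

Call:
pendant:
  steps:
    - [[0,0.004,0],0,0]
    - [[0,0.008,0],0,0]
    - [[0,0.008,0],0,0]

```text
t: 12.75
tcp_pos: [0.5304, 0.1608, 0.0477]
tool_rot: [-0.011, 1.0, -0.0, 0.0]
force: [-0.2, -3.9, 3.4]
finger_gap: 0.004
gripper_force: 1.8
```

Call:
pendant:
  steps:
    - [[0,0.004,0],0,0]
    - [[0,0.008,0],0,0]
    - [[0,0.008,0],0,0]

```text
t: 13.05
tcp_pos: [0.5304, 0.1647, 0.0476]
tool_rot: [-0.011, 1.0, -0.0, 0.0]
force: [-0.7, -5.1, 3.7]
finger_gap: 0.002
gripper_force: 2.4
```

Converted, 0.004 m / 0.5 = 0.008, 0.002 m / 0.5 = 0.004.

Call:
pendant:
  steps:
    - [[0,0.004,0],0,0]
    - [[0,0.008,0],0,0]
    - [[0,0.008,0],0,0]

```text
t: 13.35
tcp_pos: [0.5304, 0.1652, 0.0477]
tool_rot: [-0.013, 1.0, -0.003, -0.0]
force: [0.7, -19.6, 6.3]
finger_gap: -0.004
gripper_force: 9.8
```

Call:
pendant:
  steps:
    - [[0,0.004,0],0,0]
    - [[0,0.008,0],0,0]
    - [[0,0.008,0],0,0]

```text
t: 13.65
tcp_pos: [0.5304, 0.1656, 0.0477]
tool_rot: [-0.014, 1.0, -0.005, -0.001]
force: [1.0, -34.2, 6.7]
finger_gap: -0.003
gripper_force: 17.0
```

Converted, -0.43 m / 0.5 = -0.86, -0.38 m / 0.5 = -0.76, 0.95 rad / 6.2832 = 0.1512.

Call:
pendant:
  steps:
    - [[0,-0.024,0],0,0]
    - [[0,-0.028,-0.1],0,0]
    - [[0,-0.06,-0.2],0,0]
    - [[0,-0.14,-0.28],0,0]
    - [[0,-0.24,-0.34],0,0]
    - [[0,-0.34,-0.36],0,0]
    - [[0,-0.44,-0.36],0,0]
    - [[0,-0.54,-0.36],0,0]
    - [[0,-0.62,-0.36],0.0159,0]
    - [[0.04,-0.7,-0.36],0.0398,0]
    - [[0.09,-0.76,-0.36],0.0637,0]
    - [[0.14,-0.82,-0.36],0.0875,0]
    - [[0.152,-0.86,-0.36],0.1114,0]
    - [[0.152,-0.86,-0.36],0.1353,0.8]
    - [[0.152,-0.86,-0.36],0.1512,0.8]
    - [[0.152,-0.86,-0.36],0.1512,0.8]
    - [[0.152,-0.86,-0.36],0.1512,0.8]

```text
t: 15.35
tcp_pos: [0.4634, -0.2578, 0.227]
tool_rot: [0.447, 0.895, 0.0, -0.0]
force: [0.7, -1.4, 0.1]
finger_gap: 0.676
gripper_force: 0.0
```

Run:
```python
from h import *
d=snap('wrist','wrist4');print(cam(d)[1].round(3));print(slate(d,(.454,-.265)))
P=cloud(pickle.load(open('side1.pkl','rb')));D=pickle.load(open('side1.pkl','rb'))['pixels'].astype(int)
m=(D[...,0]>60)&(D[...,1]<40)&(abs(P[...,2]-.20)<.015)&(P[...,1]<-.1);print('lamp rim',np.percentile(P[m],[1,99],0))
```

```text
[[ 0.799  0.576  0.175  0.42 ]
 [ 0.602 -0.764 -0.231 -0.2  ]
 [ 0.     0.289 -0.957  0.346]
 [ 0.     0.     0.     1.   ]]
(array([ 281,  134,   54,   91, 4660], dtype=int32), np.float64(0.03283688588044878), ((0.4550832211971283, -0.2610511779785156), (0.05433109030127525, 0.09397906810045242), 35.20549392700195))
lamp rim [[ 0.6176508  -0.30318816  0.19071284]
 [ 0.7725027  -0.19573276  0.21482185]]
```

View pics/wrist4.png

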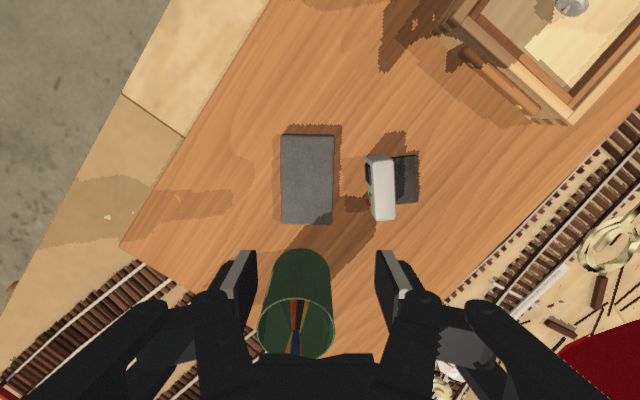

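Run:
```python
from h import *
d=pickle.load(open('wrist4.pkl','rb'));P=cloud(d);px=d['pixels'].astype(int)
c=np.array([.4551,-.2611]);a=np.radians(35.5);e=np.array([np.cos(a),np.sin(a)]);l=np.array([-e[1],e[0]])
v,u=np.mgrid[0:400,0:640]
m=(u>345)&(u<425)&(v>145)&(v<225)&(P[...,2]>.03)&(P[...,2]<.07)
r=P[m][:,:2]-c;print('meter along close',np.percentile(r@e,[0,1,99]),'long',np.percentile(r@l,[1,99]),P[m][:,2].max())
for n in('wrist4','side1'):
    d=pickle.load(open(n+'.pkl','rb'));P=cloud(d);px=d['pixels'].astype(int)
    m=(px[...,1]>px[...,0]+8)&(px[...,1]>px[...,2])&(P[...,2]>.03)&(P[...,2]<.185)&(np.hypot(P[...,0]-c[0],P[...,1]-c[1])<.25)
    q=P[m];r=q[:,:2]-c;print(n,'tin',len(q),np.percentile(q,[2,98],0).round(3).tolist(),'close',np.percentile(r@e,[2,98]),'long',np.percentile(r@l,[2,50,98]))
```

```bash
python3 go.py .4551 -.2611 .04 35.5
```

```text
meter along close [0.05829061 0.05878804 0.08723341] long [-0.03134945  0.0284664 ] 0.05766684496574559
wrist4 tin 5470 [[0.484, -0.393, 0.034], [0.551, -0.326, 0.116]] close [-0.03821189  0.02580994] long [-0.14926757 -0.10618812 -0.08256848]
side1 tin 581 [[0.484, -0.394, 0.031], [0.55, -0.325, 0.118]] close [-0.04160546  0.02825598] long [-0.15064975 -0.12044218 -0.08254728]
tcp [ 0.4635 -0.2578  0.2271] yang 37.0 go [ 0.0023 -0.0087  0.1871] turn 0.025 q6 -1.36 tgt 0.4551 -0.2611
```

Converted, 0.125 m / 0.5 = 0.25, 0.04 m / 0.5 = 0.08, 0.02 rad / 6.2832 = 0.0032.

Call:
pendant:
  steps:
    - [[0.0046,-0.0174,0.08],0.0032,0.74]
    - [[0.0046,-0.0174,0.18],0.0032,0.74]
    - [[0.0046,-0.0174,0.25],0.0032,0.74]
    - [[0.0046,-0.0174,0.25],0.0032,0.74]
    - [[0.0046,-0.0174,0.25],0.0032,0.74]

```text
t: 15.9
tcp_pos: [0.4553, -0.2615, 0.1023]
tool_rot: [0.456, 0.89, 0.0, -0.0]
force: [-0.7, -0.6, 0.5]
finger_gap: 0.745
gripper_force: 0.0
```

```bash
python3 go.py .4551 -.2611 .039 35.5
```

```text
tcp [ 0.4553 -0.2615  0.1023] yang 35.8 go [0.0004 0.0001 0.0633] turn 0.004 q6 -1.36 tgt 0.4551 -0.2611
```

Converted, 0.0635 m / 0.5 = 0.127, 0.055 m / 0.5 = 0.11.

Call:
pendant:
  steps:
    - [[0,0,0.07],0,0.74]
    - [[0,0,0.11],0,0.74]
    - [[0,0,0.127],0,0.74]
    - [[0,0,0.127],0,0.74]
    - [[0,0,0.127],0,0]
    - [[0,0,0.127],0,0]
    - [[0,0,0.127],0,0]
    - [[0,0,0.127],0,0]
    - [[0,0,0.127],0,0]
  grip_force: 80

```text
t: 16.8
tcp_pos: [0.4559, -0.2625, 0.0409]
tool_rot: [0.456, 0.89, -0.001, 0.002]
force: [0.5, -0.0, 6.6]
finger_gap: 0.62
gripper_force: 85.8
```

```bash
python3 go.py 0 .04 .13 91.3 c
```

```text
tcp [ 0.4559 -0.2625  0.0409] yang 35.7 go [ 0.268   0.2853 -0.0898] turn -0.97 q6 -1.36 tgt 0.5307920779785442 0.12188969464253205
```

The rows are not in the units I measure in: shifts go in shares of 0.5 m and turns go in shares of 2 pi rad. I convert before sending: 0.287 m / 0.5 = 0.574, -0.045 m / 0.5 = -0.09, -0.97 rad / 6.2832 = -0.1544.

Call:
pendant:
  steps:
    - [[0,0,-0.09],0,0]
    - [[0,0,-0.18],0,0]
    - [[0,0.06,-0.2],0,0]
    - [[0,0.14,-0.2],0,0]
    - [[0.004,0.2,-0.2],0,0]
    - [[0.072,0.246,-0.2],-0.0191,0]
    - [[0.138,0.294,-0.2],-0.0398,0]
    - [[0.206,0.34,-0.2],-0.0605,0]
    - [[0.272,0.388,-0.2],-0.0796,0]
    - [[0.34,0.434,-0.2],-0.0987,0]
    - [[0.408,0.48,-0.2],-0.1194,0]
    - [[0.474,0.528,-0.2],-0.1385,0]
    - [[0.542,0.574,-0.2],-0.1544,0]
    - [[0.542,0.574,-0.2],-0.1544,0]
    - [[0.542,0.574,-0.2],-0.1544,0]

```text
t: 18.3
tcp_pos: [0.5292, 0.127, 0.1389]
tool_rot: [-0.012, 1.0, -0.0, -0.0]
force: [0.1, -0.7, -4.8]
finger_gap: 0.624
gripper_force: 88.7
```

```bash
python3 go.py 0 .043 .0475 91.3 c
```

```text
tcp [0.5292 0.127  0.1389] yang 91.4 go [-0.0015 -0.0021  0.0914] turn 0.002 q6 -1.57 tgt 0.530723983826935 0.12488892174072194
```

Converted, 0.092 m / 0.5 = 0.184, 0.085 m / 0.5 = 0.17.

Call:
pendant:
  steps:
    - [[-0.002,-0.004,0.08],0,0]
    - [[-0.002,-0.004,0.14],0,0]
    - [[-0.002,-0.004,0.17],0,0]
    - [[-0.002,-0.004,0.184],0,0]
    - [[-0.002,-0.004,0.184],0,0]

```text
t: 18.8
tcp_pos: [0.5311, 0.1225, 0.0474]
tool_rot: [-0.01, 1.0, -0.0, -0.0]
force: [0.0, -0.8, -5.7]
finger_gap: 0.617
gripper_force: 88.7
```

Converted, 0.008 m / 0.5 = 0.016, 0.005 m / 0.5 = 0.01.

Call:
pendant:
  steps:
    - [[0,0.01,0],0,0]
    - [[0,0.016,0],0,0]
    - [[0,0.016,0.002],0,0]
    - [[0,0.016,0.002],0,0.7]
    - [[0,0.016,0.002],0,0.7]
    - [[0,0.016,0.002],0,0.7]

```text
t: 19.4
tcp_pos: [0.5314, 0.1318, 0.0462]
tool_rot: [-0.011, 1.0, -0.0, 0.001]
force: [0.8, -1.2, 0.4]
finger_gap: 0.699
gripper_force: 0.0
```

Converted, -0.18 m / 0.5 = -0.36, -0.17 m / 0.5 = -0.34.

Call:
pendant:
  steps:
    - [[0,0,-0.08],0,0.7]
    - [[0,-0.02,-0.18],0,0.7]
    - [[0,-0.1,-0.26],0,0]
    - [[0,-0.18,-0.34],0,0]
    - [[0,-0.24,-0.36],0,0]
    - [[0,-0.24,-0.36],0,0]
    - [[0,-0.24,-0.36],0,0]

```text
t: 20.1
tcp_pos: [0.5335, 0.0112, 0.2263]
tool_rot: [-0.01, 1.0, 0.0, 0.001]
force: [-0.5, -0.7, -0.5]
finger_gap: 0.005
gripper_force: 0.0
```

Run:
```python
from h import *
d=snap('wrist','wrist5');P=cloud(d);px=d['pixels'].astype(int)
for nm,lo,hi,yl in(('slates',.034,.046,(0,.149)),('wheelset',.060,.09,(-.13,-.03))):
    C=np.stack([np.cos(CY)*(P[...,0]-CO[0])+np.sin(CY)*(P[...,1]-CO[1]),-np.sin(CY)*(P[...,0]-CO[0])+np.cos(CY)*(P[...,1]-CO[1])],-1)
    m=(P[...,2]>lo)&(P[...,2]<hi)&(abs(C[...,0])<.052)&(C[...,1]>yl[0])&(C[...,1]<yl[1])
    if nm=='slates': m&=(px.max(-1)<140)
    k,lab,st,_=cv2.connectedComponentsWithStats(m.astype(np.uint8))
    for i in range(1,k):
        if st[i,4]>80: q=C[lab==i];print(nm,st[i],np.percentile(q,[1,99],0).round(4).tolist(),np.median(P[lab==i][:,2]),cv2.minAreaRect(q.astype(np.float32)))
```

```bash
python3 go.py .003 -.036 .08 91.3 c
```

```text
slates [ 403  136   65   91 4895] [[-0.0475, 0.0217], [0.0437, 0.0749]] 0.03879713112103089 ((-0.0018043778836727142, 0.04860293120145798), (0.055166177451610565, 0.09315411001443863), 89.7996826171875)
slates [ 472  139   71   91 4941] [[-0.0452, 0.0951], [0.0465, 0.1481]] 0.038764803112139756 ((0.0015264004468917847, 0.12150119990110397), (0.0549096055328846, 0.09401147067546844), 89.84015655517578)
wheelset [282 178  52  27 409] [[-0.0121, -0.1019], [0.0099, -0.0563]] 0.07005306574119896 ((-0.0012545790523290634, -0.07910270988941193), (0.04764655977487564, 0.02244800701737404), 88.593994140625)
tcp [0.5328 0.0121 0.2254] yang 91.2 go [-0.0036  0.0337  0.1455] turn -0.001 q6 -1.78 tgt 0.5355163569175001 0.045977368973330345
```

View pics/wrist5.png

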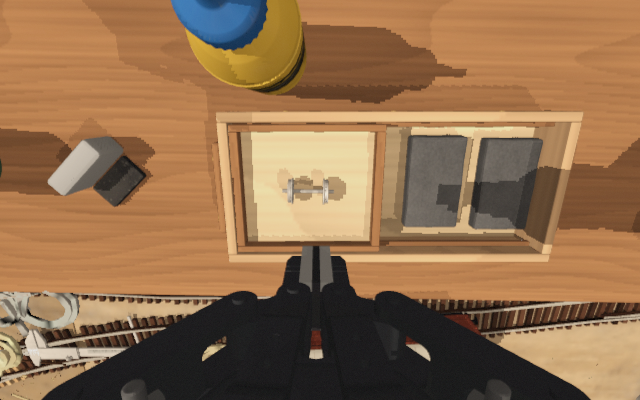

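Converted, 0.11 m / 0.5 = 0.22, 0.0355 m / 0.5 = 0.071.

Call:
pendant:
  steps:
    - [[-0.0072,0.071,0.06],0,0]
    - [[-0.0072,0.071,0.15],0,0]
    - [[-0.0072,0.071,0.22],0,0]
    - [[-0.0072,0.071,0.22],0,0]
    - [[-0.0072,0.071,0.22],0,0]

```text
t: 20.65
tcp_pos: [0.5354, 0.0486, 0.1148]
tool_rot: [-0.012, 1.0, 0.0, -0.002]
force: [-0.0, -0.7, 0.1]
finger_gap: 0.0
gripper_force: 0.0
```

```bash
python3 go.py .003 -.034 .08 91.3 c
```

```text
tcp [0.5354 0.0486 0.1148] yang 91.4 go [-0.0002 -0.0007  0.0348] turn 0.001 q6 -1.71 tgt 0.5354709608164273 0.04797685370545694
```

Converted, 0.162 m / 0.5 = 0.324, 0.157 m / 0.5 = 0.314.

Call:
pendant:
  steps:
    - [[0,-0.002,0.05],0,0]
    - [[0,-0.002,0.07],0,0]
    - [[0,-0.002,0.07],0,0]
    - [[0,0.01,0.07],0,0]
    - [[0,0.024,0.07],0,0]
    - [[0,0.044,0.07],0,0]
    - [[0.002,0.07,0.07],0,0]
    - [[0.002,0.1,0.07],0,0]
    - [[0.002,0.13,0.07],0,0]
    - [[0.004,0.16,0.07],0,0]
    - [[0.004,0.19,0.07],0,0]
    - [[0.006,0.22,0.07],0,0]
    - [[0.006,0.25,0.07],0,0]
    - [[0.006,0.28,0.07],0,0]
    - [[0.008,0.3,0.07],0,0]
    - [[0.008,0.314,0.07],0,0]
    - [[0.008,0.324,0.07],0,0]
    - [[0.008,0.324,0.07],0,0]

```text
t: 22.45
tcp_pos: [0.53, 0.2113, 0.0815]
tool_rot: [-0.011, 1.0, 0.001, 0.002]
force: [3.5, 0.9, 5.8]
finger_gap: 0.003
gripper_force: 3.0
```

```bash
python3 go.py .0 .1305 .08 91.3 c
```

```text
tcp [0.53   0.2113 0.0815] yang 91.3 go [0.0013 0.0011 0.0015] turn -0.0 q6 -1.41 tgt 0.5287379044050005 0.2123663787712608
```

Converted, 0.004 m / 0.5 = 0.008, 0.002 m / 0.5 = 0.004.

Call:
pendant:
  steps:
    - [[0,0.004,0],0,0]
    - [[0,0.008,0],0,0]
    - [[0,0.008,0],0,0]

```text
t: 22.75
tcp_pos: [0.5299, 0.2145, 0.0815]
tool_rot: [-0.011, 1.0, 0.0, 0.002]
force: [3.9, -0.3, 6.1]
finger_gap: -0.002
gripper_force: 3.0
```

Call:
pendant:
  steps:
    - [[0,0.004,0],0,0]
    - [[0,0.006,0],0,0]
    - [[0,0.006,0],0,0]

```text
t: 23.05
tcp_pos: [0.5299, 0.2173, 0.0815]
tool_rot: [-0.011, 1.0, 0.0, 0.002]
force: [4.4, -0.4, 5.5]
finger_gap: 0.005
gripper_force: 3.0
```

Run:
```python
from h import *
d=snap('side','side6');e=snap('scene','scene6')
a=cv2.resize(d['pixels'][170:260,280:370,::-1],(400,400),interpolation=cv2.INTER_CUBIC)
b=cv2.resize(e['pixels'][190:290,255:355,::-1],(400,400),interpolation=cv2.INTER_CUBIC)
cv2.imwrite('pics/c6.png',np.hstack([a,b]))
```

```text
(no output)
```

View pics/c6.png

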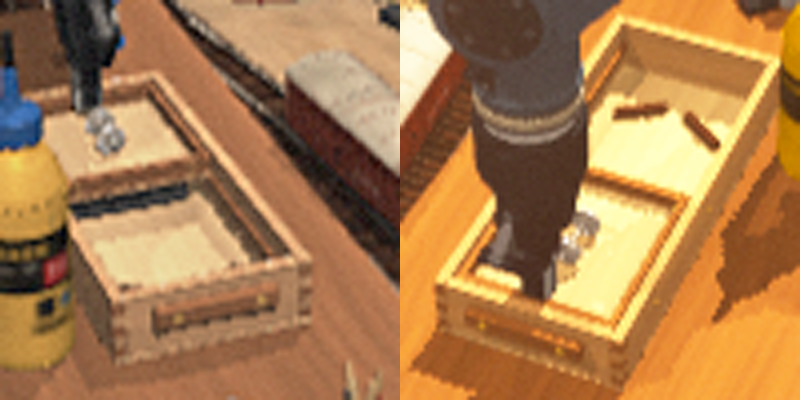

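Converted, 0.004 m / 0.5 = 0.008, 0.002 m / 0.5 = 0.004.

Call:
pendant:
  steps:
    - [[0,0.004,0],0,0]
    - [[0,0.008,0],0,0]
    - [[0,0.008,0],0,0]

```text
t: 23.45
tcp_pos: [0.5298, 0.2192, 0.0815]
tool_rot: [-0.012, 1.0, -0.002, 0.001]
force: [4.4, -9.0, 7.1]
finger_gap: 0.003
gripper_force: 6.2
```

Call:
pendant:
  steps:
    - [[0,0.004,0],0,0]
    - [[0,0.006,0],0,0]
    - [[0,0.006,0],0,0]

```text
t: 23.75
tcp_pos: [0.5298, 0.2195, 0.0815]
tool_rot: [-0.013, 1.0, -0.004, 0.001]
force: [5.5, -17.8, 9.1]
finger_gap: 0.0
gripper_force: 10.6
```

Converted, -0.15 m / 0.5 = -0.3, -0.006 m / 0.5 = -0.012.

Call:
pendant:
  steps:
    - [[0,-0.012,-0.004],0,0]
    - [[0,-0.012,-0.04],0,0]
    - [[0,-0.012,-0.12],0,0]
    - [[0,-0.06,-0.2],0,0]
    - [[0,-0.14,-0.28],0,0]
    - [[0,-0.2,-0.3],0,0]
    - [[0,-0.2,-0.3],0,0]
    - [[0,-0.2,-0.3],0,0]

```text
t: 24.55
tcp_pos: [0.5286, 0.1238, 0.2299]
tool_rot: [-0.01, 1.0, 0.001, -0.002]
force: [0.1, 0.1, -0.4]
finger_gap: -0.001
gripper_force: 0.0
```

Run:
```python
from h import *
d=snap('wrist','wrist7');P=cloud(d)
C=np.stack([np.cos(CY)*(P[...,0]-CO[0])+np.sin(CY)*(P[...,1]-CO[1]),-np.sin(CY)*(P[...,0]-CO[0])+np.cos(CY)*(P[...,1]-CO[1])],-1)
Z=P[...,2]
# height profile along chest y at several x
for y in list(np.arange(-.01,.036,.004))+list(np.arange(.125,.165,.003)):
    m=(abs(C[...,0]+.03)<.012)&(abs(C[...,1]-y)<.0015);print(round(y,3),np.nanmedian(Z[m]).round(4) if m.any() else None,end='; ')
cv2.imwrite('pics/c7.png',cv2.resize(d['pixels'][80:280,180:600,::-1],(798,380),interpolation=cv2.INTER_CUBIC))
```

```text
-0.01 0.0205; -0.006 0.0207; -0.002 0.0207; 0.002 0.0206; 0.006 0.0204; 0.01 0.0643; 0.014 0.0645; 0.018 0.0638; 0.022 0.0528; 0.026 0.2892; 0.03 0.2886; 0.034 0.2889; 0.125 0.0516; 0.128 0.0514; 0.131 0.0516; 0.134 0.0515; 0.137 0.0517; 0.14 0.0515; 0.143 0.0596; 0.146 0.0645; 0.149 0.0646; 0.152 0.0665; 0.155 0.0666; 0.158 0.0663; 0.161 0.0648; 0.164 0.0566;
```

View pics/c7.png

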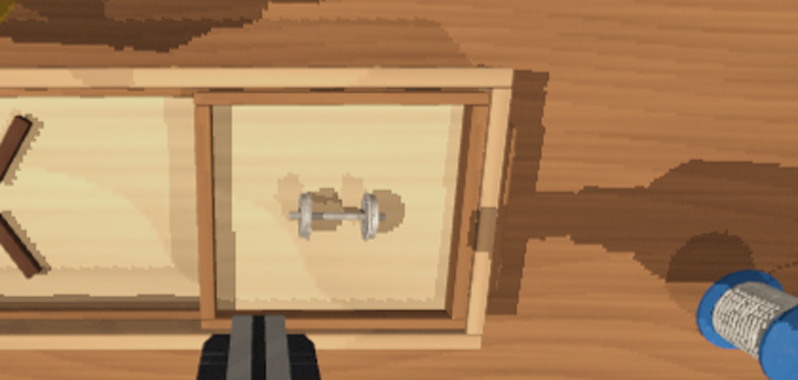

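The picture shows the till home: its end wall is against the chest wall (about pixel 485) and its rim starts at chest y ≈ 0.010. The wheelset is upright in it at (340,215), no slate shows outside the till, and the arm is clear.

```bash
python3 -c "
from station import manip, optics, ticket, sensors
print(ticket.sign_off())"
```

```text
the job is handed in; nothing more can be done
None
```

The job is handed in: both slates lie flat side by side on the chest floor, about 2 cm apart, the till is fully home and covers both, and the wheelset rides in it; robot time was about 25 s of the 72 s.

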